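# Roll down the build sheet on a printer bed

## Robot

A 6-joint arm with a two-finger parallel gripper is mounted at the origin on the work surface. World frame = base frame: x ahead of the robot, y to its left, z up, the work surface at z = 0. Lengths are in m, angles in degrees, forces in N, time in s.
With the tool pointing down it reaches from about 0.325 to 0.85 m from the base axis. Payload 15.5 kg.
Tool frame: the origin (TCP) lies midway between the tips of the shut fingers; the grasp point (between the pads) lies 19 mm behind it; z points along the fingers, y is the line along which they close (so a half turn about z gives the same grasp; the last joint's range is limited). The gripper opens to 91 mm and grips with 3 to 60 N. Pads are 32 mm wide; open, the fingers measure 118 mm over their backs; the gripper's body (76 mm by 178 mm) begins 60 mm behind the grasp point.
Start: joints at [-68.841, 28.281, 77.091, -0, 74.628, -5.472], TCP at [0.28, -0.559, 0.214] pointing down, gripper open.
Joint ranges: [-166.48, 166.48], [-47.26, 123.95], [12.59, 153.08], [-70.14, 250.14], [6.76, 159.57], [-176.63, 176.63]. Speed limits (degrees/s): [108.29, 108.29, 147.25, 172.46, 172.46, 172.46].

## Interface

Orientations are given as a 3x3 rotation matrix whose columns are the frame's x, y, z axes.
In Python, from bench import ctrl gives the robot as it stands. The module is installed in compiled form; this text tells all that it offers. Calls block until the motion is done:
- ctrl.goto(position, orientation): joint-space move of the TCP to a pose.
- ctrl.move_l(position, vel=0.15, ori=None, contact_N=None): straight line of the TCP; ori=None keeps the orientation; vel is the mean speed in m/s. With contact_N (N) it stops when the force on the tool has changed by that much, and returns True; else False.
- ctrl.movej(angles): joint-space move.
- ctrl.command_gripper(opening): opening from 0.0 (shut) to 1.0 (fully open); the grip force is fixed at half the most; returns when the fingers have stopped.
- ctrl.sleep(seconds).
- ctrl.ik(position, orientation): joint angles nearest the present ones, or None.
- ctrl.read_camera(name): name is "side" or "top" or "wrist"; returns the picture (384x512x3 uint8, blue, green, red); there is no depth.
- ctrl.camera_params(name): a dict with "fx", "fy", "cx", "cy" (pixels), "pose" (4x4, takes a point from camera to world coordinates); the wrist camera has in their place "T_tool_cam" (4x4, takes a point from camera to tool coordinates, whose origin is the TCP and whose axes are the flange's). Camera axes: x right, y up, looking along -z (the intrinsics and any distortion apply to the point x, -y, -z); pixel columns grow to the right and rows downward; lengths in m; the calibration is good to about 2 mm. A picture is of the moment at which its call begins: read the wrist's pose just before it. camera_params takes no time and is no camera call.
A pose or a line that the arm cannot do raises ctrl.MotionError and nothing moves.
- ctrl.sign_off(): hands the job in; it is judged then, once.
Readings, each from a call of its own:
- ctrl.current_t(): time.
- ctrl.current_q(): joint angles.
- ctrl.current_dq(): joint speeds.
- ctrl.current_effort(): joint torques, N m.
- ctrl.current_tool_pos(): TCP position.
- ctrl.current_eef_rot(): TCP orientation.
- ctrl.current_contact_force(): force on the tool from outside, world axes, zero at the start.
- ctrl.current_wrist_torque(): the same for the moment, N m.
- ctrl.current_grip_width(): opening from 0.0 (shut) to 1.0 (fully open).
- ctrl.current_grasp_force(): force on a finger pad.
Only numpy, scipy, OpenCV 4.12 (cv2) and the standard library are available. Lean on these libraries where they do the work, as an engineer would, in place of code of your own. Each camera call takes 0.05 s, during which the arm holds its last target. There are 200 camera calls.

## Task

The blue build sheet on the sprung printer bed needs pressing down. Take the wide roller out of its stand by its upright wooden grip and roll it over the whole length of the sheet in one straight run, starting at the end beside the raised black stop bar, with the drum square and centred on the sheet and a light steady pressure that the springs can carry (about 5 to 10 N). Then put the roller back in its stand as it was and let go.

Things in the scene. Friction and masses are not known exactly. Their poses are not given: they have to be found in the camera images.
- roller: Wide hand roller, 0.4 kg, upright in its stand. Origin: middle of the drum's lowest line; z up, y along the axle, x the rolling way. Dark rubber drum 40 mm diameter, 100 mm long, turns freely. Aluminium crossbar 28 (x) x 172 (y), z 46 to 56 mm. Upright wooden grip block on its middle, 28 (x) x 40 (y), z 56 to 106 mm: grasp it from above. (The narrow small roller lying on the bench is not it.)
- sheet: Flat blue sheet, 180 (x) x 80 (y) x 3 mm, fixed on the sprung aluminium printer bed (the loose blue square is not it). Origin: centre of its underside. +x points to the end by the black stop bar (face at x = 121 mm, top at z = 20 mm), -x to the open end. Bed sinks level under load: 2 N to start, then 1 N per mm, 15 mm at most; 4 to 8 mm down gives 6 to 10 N; 35 N is too hard.
- stand: Plywood stand of the roller, fixed on the bench: base 80 (x) x 176 (y) x 6 mm, two end posts 70 (x) x 17 (y), inner faces at y = +/-69 mm, tops at z = 58 mm. Origin: centre of its underside. The roller's crossbar rests across the post tops with the drum hanging between them: home is roller origin 12 mm above stand origin, roller y along stand y.
- drum (a joint): Turn of the drum about its axle relative to the roller's frame, rad; 0 at the start, unlimited in use; rolling 20 mm turns it 1 rad, either sign.
There are look-alikes about, which are no part of the job. What is shaped like the roller but red is not meant.

How it is judged:
By the outcome, as a careful person would: the job done as asked, in the order asked, and still so for the second after the job is handed in, with the robot touching nothing.
It also fails if it takes over 59 s, if anything falls off the work surface, if the arm or the gripper's body presses on something with over 40 N, if the wrist force passes 120 N, or if a joint passes its speed limit or range.

## Working session

There is one attempt and no reset: what is moved stays moved. The work goes in short steps, each a Python script; the robot and the scene stay as the last script left them, time stands still between calls to the robot, and variables do not carry over. Pictures are saved under pics/ and viewed, at most 10 in all, crops included, and the job is handed in when it is done.

```bash
mkdir -p pics
python3 - <<'E'
from bench import ctrl
import cv2
for n in("top","side"):
    cv2.imwrite(f"pics/{n}0.png",cv2.resize(ctrl.read_camera(n),None,fx=1.5,fy=1.5))
    print(n,ctrl.camera_params(n))
print(ctrl.camera_params("wrist"),ctrl.current_eef_rot(),ctrl.current_t())
E
```

```text
top {'fx': 442.44979841514584, 'fy': 442.44979841514584, 'cx': 260.12372367400536, 'cy': 191.75577473508702, 'pose': array([[ 0.00869373,  0.9959248 , -0.08976751,  0.37483729],
       [-0.99995245,  0.00826198, -0.00518014, -0.11014298],
       [-0.00441737,  0.08980828,  0.99594928,  1.16790372],
       [ 0.        ,  0.        ,  0.        ,  1.        ]])}
side {'fx': 386.2548430245222, 'fy': 386.2548430245222, 'cx': 254.82454896552136, 'cy': 192.83030427772925, 'pose': array([[-0.9932116 ,  0.07483305, -0.08905468,  0.38774832],
       [-0.11474203, -0.504544  ,  0.85572754,  0.71823325],
       [ 0.01910469,  0.86013683,  0.50970545,  0.5667693 ],
       [ 0.        ,  0.        ,  0.        ,  1.        ]])}
{'fx': 305.55599614791356, 'fy': 305.55599614791356, 'cx': 255.2924629138701, 'cy': 191.5799945713027, 'T_tool_cam': array([[-1.08529101e-03,  9.59565132e-01,  2.81484601e-01,
         7.99695344e-02],
       [ 9.99999407e-01,  1.06766152e-03,  2.15996181e-04,
         6.62362130e-04],
       [-9.32678733e-05,  2.81484668e-01, -9.59565721e-01,
        -1.69518117e-01],
       [ 0.00000000e+00,  0.00000000e+00,  0.00000000e+00,
         1.00000000e+00]])} [[ 8.93922843e-01  4.48220696e-01 -3.97852580e-04]
 [ 4.48220862e-01 -8.93922280e-01  1.00825045e-03]
 [ 9.62694340e-05 -1.07962394e-03 -9.99999413e-01]] 0.1
```

View pics/top0.png

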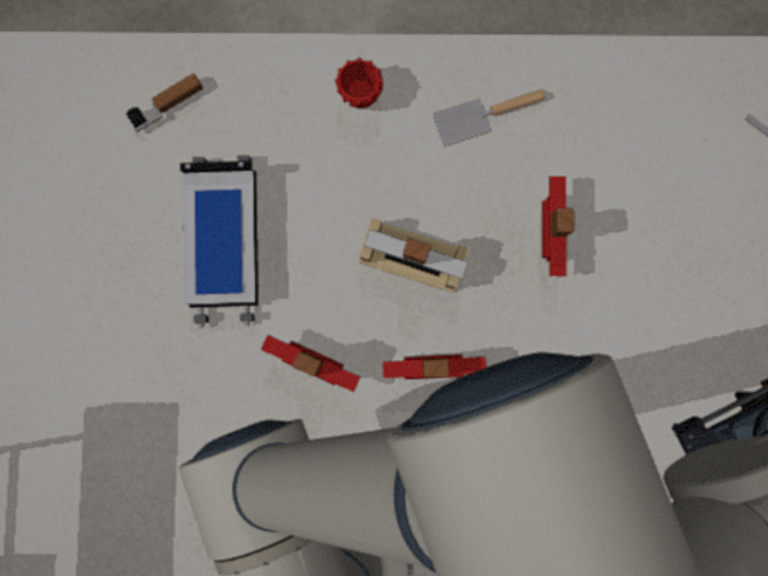

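View pics/side0.png

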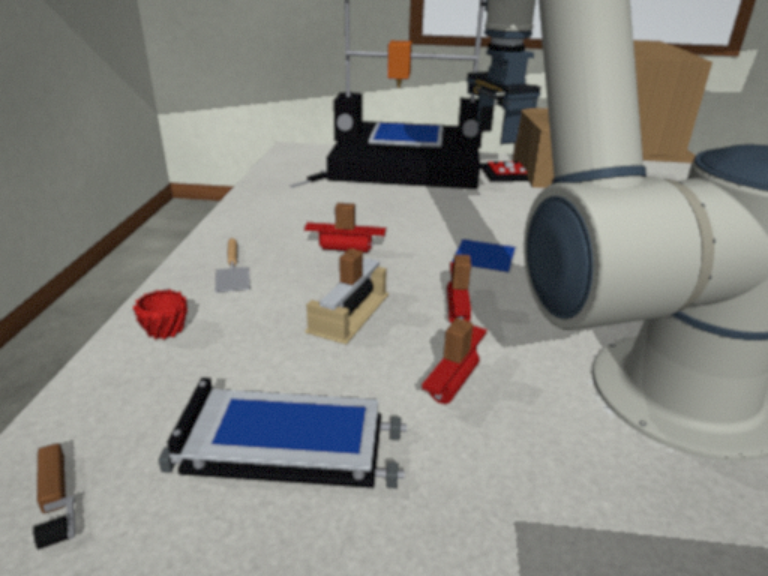

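Candidates (top0, 768x576 px): the aluminium-bar roller in the plywood stand at (417,250); red look-alikes at (563,222), (307,363) and (435,367); the small roller at (178,92). For the sheet, the one on the sprung bed at (219,242) with its stop bar at (216,165); the loose square and the background printer are decoys. I choose the stand roller and the sprung bed sheet, and will check both from the wrist camera.

```bash
cat > h.py <<'E'
from bench import ctrl
import numpy as np, cv2
def cam(n):
    p=ctrl.camera_params(n)
    if n=="wrist":
        T=np.eye(4);T[:3,:3]=ctrl.current_eef_rot();T[:3,3]=ctrl.current_tool_pos();P=T@p["T_tool_cam"]
    else:P=np.array(p["pose"])
    return p,P
def rays(c,uv):
    p,P=c;uv=np.atleast_2d(uv).astype(float)
    d=np.c_[(uv[:,0]-p["cx"])/p["fx"],-(uv[:,1]-p["cy"])/p["fy"],-np.ones(len(uv))]
    return P[:3,3],d@P[:3,:3].T
def onz(c,uv,z):
    o,d=rays(c,uv);return o+d*((z-o[2])/d[:,2])[:,None]
def proj(c,X):
    p,P=c;q=(np.atleast_2d(X)-P[:3,3])@P[:3,:3]
    return np.c_[p["cx"]-p["fx"]*q[:,0]/q[:,2],p["cy"]+p["fy"]*q[:,1]/q[:,2]]
def rot(a):  # tool down, closing line (tool y) along world heading a (deg)
    a=np.radians(a);y=np.array([np.cos(a),np.sin(a),0]);z=np.array([0,0,-1.]);return np.c_[np.cross(y,z),y,z]
E
python3 - <<'E'
from h import *
t=cam("top")
print(onz(t,np.array([[417,247]])/1.5,.118),onz(t,np.array([[372,232],[464,270]])/1.5,.065))
s=np.array([[195,190],[241,189],[243,293],[196,294]])/1.5
for z in(.03,.06):
    w=onz(t,s,z);print(z,w[:,:2].round(3).tolist(),np.linalg.norm(w-np.roll(w,-1,0),axis=1))
S=cam("side");print([proj(S,onz(t,s.mean(0),z))*1.5 for z in(.03,.05,.07)])
for a in(-15,165):
  for p in([.47,-.1,.3],[.5,.19,.3]):
    print(a,ctrl.ik(p,rot(a)))
E
```

```text
[[ 0.5349726  -0.14693521  0.118     ]] [[ 0.56791453 -0.07301189  0.065     ]
 [ 0.50486618 -0.22754568  0.065     ]]
0.03 [[0.646, 0.238], [0.648, 0.158], [0.466, 0.149], [0.464, 0.23]] [0.08042489 0.18240017 0.08101044 0.18238494]
0.06 [[0.639, 0.229], [0.641, 0.151], [0.464, 0.142], [0.461, 0.221]] [0.07830455 0.17759132 0.07887466 0.17757649]
[array([[290.71631031, 434.27907531]]), array([[293.26082178, 419.87520683]]), array([[295.84675594, 405.23685441]])]
-15 [-1.91363458e+01  1.17486520e+01  8.91148923e+01 -2.54444375e-14
  7.91364557e+01 -4.13634585e+00]
-15 [ 1.44092546e+01  1.65545121e+01  8.23532462e+01 -2.54444375e-14
  8.10922417e+01  2.94092546e+01]
165 [-1.91363458e+01  1.17486520e+01  8.91148923e+01 -2.54444375e-14
  7.91364557e+01  1.75863654e+02]
165 [ 1.44092546e+01  1.65545121e+01  8.23532462e+01 -2.54444375e-14
  8.10922417e+01 -1.50590745e+02]
```

Run:
```python
from h import *
import pickle
D={}
for n,p,a in(("sheet",[.556,.19,.25],2.5),("roller",[.535,-.147,.25],-22)):
    ctrl.goto(p,rot(a));ctrl.sleep(.15)
    c=cam("wrist");im=ctrl.read_camera("wrist");D[n]=(c,im)
    cv2.imwrite(f"pics/w_{n}.png",cv2.resize(im,None,fx=1.5,fy=1.5))
    print(ctrl.current_t(),ctrl.current_contact_force())
pickle.dump(D,open("d.pkl","wb"))
```

```text
3.1083 [0.51508323 0.14448187 0.96158584]
4.5833 [0.01265457 0.85036542 0.36391904]
```

View pics/w_sheet.png

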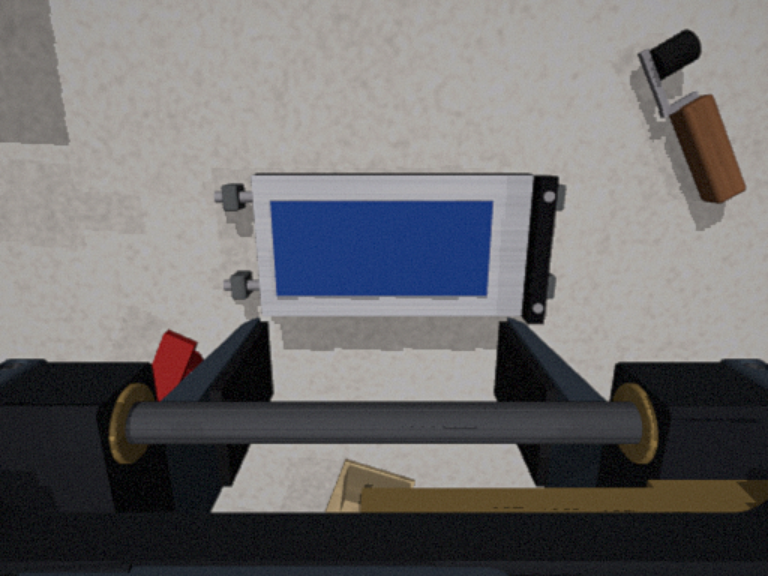

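View pics/w_roller.png

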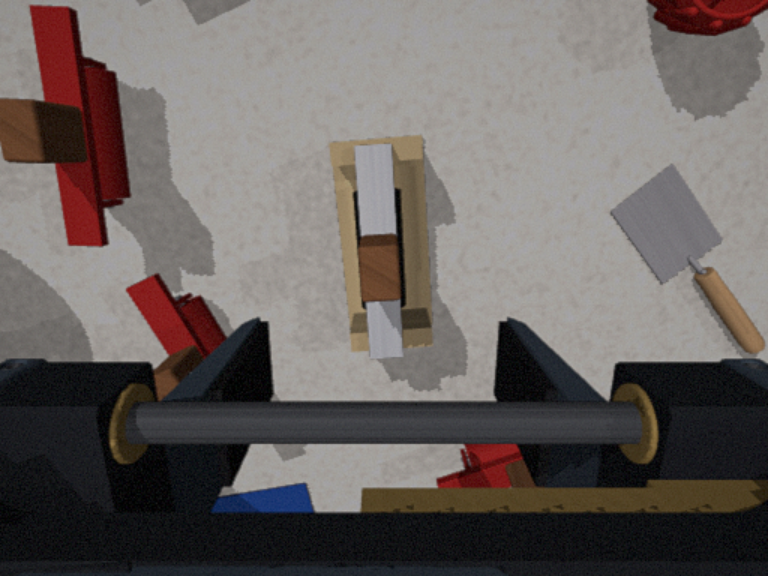

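Sheet view: blue sheet corners at about (271,201), (492,201), (488,296), (275,296), with the stop bar on the right at (540,250). Roller view: aluminium bar with ends at (374,145) and (387,357), brown grip at (379,266), dark drum in the plywood stand. Both choices are confirmed.

```bash
cat > fit.py <<'E'
from h import *
import pickle
from scipy.optimize import least_squares
def blue(im,c,guess):
    b=im.astype(int);m=((b[...,0]>b[...,2]+50)&(b[...,0]>80)).astype(np.uint8)
    n,l,st,ct=cv2.connectedComponentsWithStats(m)
    i=1+np.argmin(np.linalg.norm(ct[1:]-guess,axis=1)+1e3*(st[1:,4]<300))
    cs,_=cv2.findContours(cv2.resize((l==i).astype(np.uint8)*255,None,fx=4,fy=4,interpolation=cv2.INTER_LINEAR)//128,0,1)
    h=cv2.convexHull(max(cs,key=cv2.contourArea))
    return (cv2.approxPolyN(h,4)[0]+.5)/4-.5 if hasattr(cv2,"approxPolyN") else None
def box(v,L,W,h=0):
    x,y,z,a=v;a=np.radians(a);ex=np.array([np.cos(a),np.sin(a),0]);ey=np.array([-np.sin(a),np.cos(a),0])
    return np.array([[x,y,z]+sx*L/2*ex+sy*W/2*ey for sx,sy in((1,1),(1,-1),(-1,-1),(-1,1))])
def near(uv,q): # match detected corners to predicted order
    return np.array([uv[np.argmin(np.linalg.norm(uv-p,axis=1))] for p in q])
E
python3 - <<'E'
from fit import *
D=pickle.load(open("d.pkl","rb"));t=cam("top");ti=ctrl.read_camera("top")
g=np.array([.556,.19,.04,2.])
obs=[(D["sheet"][0],blue(D["sheet"][1],0,np.array([381,248])/1.5)),(t,blue(ti,0,np.array([219,242])/1.5))]
for c,u in obs: print((u*1.5).round(1).tolist())
for sel in (obs,obs[:1]):
    m=[(c,near(u,proj(c,box(g,.18,.08)))) for c,u in sel]
    r=least_squares(lambda v:np.concatenate([(proj(c,box(v,.18,.08))-u).ravel() for c,u in m]),g)
    print("sheet top",r.x.round(4),np.abs(r.fun).max().round(2))
c=D["roller"][0];u=np.array([[356,145],[391.5,144],[403,356],[371,358]])/1.5
w=onz(c,u,.068);print(w.round(4),np.linalg.norm(w-np.roll(w,-1,0),axis=1),w.mean(0))
d=(w[0]+w[1]-w[2]-w[3])/2;a=np.degrees(np.arctan2(d[1],d[0]));print("y-axis heading",a)
E
```

```text
[[492.6, 200.4], [486.6, 294.6], [275.1, 294.6], [269.1, 200.4]]
[[240.6, 293.1], [194.4, 293.1], [194.4, 189.9], [240.6, 188.1]]
sheet top [0.5546 0.1921 0.0452 2.2649] 0.63
sheet top [0.5547 0.1922 0.0457 2.3742] 0.3
[[ 0.5494 -0.0599  0.068 ]
 [ 0.5737 -0.0689  0.068 ]
 [ 0.5202 -0.2298  0.068 ]
 [ 0.4947 -0.2215  0.068 ]] [0.02600974 0.16950991 0.02682806 0.17058229] [ 0.53450831 -0.14501841  0.068     ]
y-axis heading 71.45453129708419
```

Run:
```python
from h import *
R=rot(-18.55);p=np.array([.5345,-.145,.072])
ctrl.goto(p+[0,0,.09],R)
print("contact",ctrl.move_l(p,vel=.08,contact_N=8),ctrl.current_tool_pos(),ctrl.current_contact_force())
ctrl.command_gripper(0.0);ctrl.sleep(.2)
print("grip",ctrl.current_grip_width()*91,ctrl.current_grasp_force(),ctrl.current_contact_force(),ctrl.current_tool_pos())
f0=ctrl.current_contact_force()
ctrl.move_l(p+[0,0,.02],vel=.05);ctrl.sleep(.2)
print("lift",ctrl.current_contact_force(),ctrl.current_wrist_torque(),ctrl.current_grip_width()*91)
ctrl.move_l(p+[0,0,.12],vel=.12);ctrl.sleep(.1)
print(ctrl.current_grip_width()*91,ctrl.current_contact_force(),ctrl.current_t())
a=ctrl.read_camera("wrist");b=ctrl.read_camera("side")
cv2.imwrite("pics/lift.png",np.hstack([cv2.resize(a,(400,300)),cv2.resize(b[60:300,100:420],(400,300))]))
```

```text
contact False [ 0.53479595 -0.1451071   0.07246375] [ 1.00212582 -0.49780297  0.95112535]
grip 27.662215020200993 30.00021904706955 [-3.79482934  2.27616488  2.52029772] [ 0.53414229 -0.14486065  0.07194595]
lift [-0.47974479  0.14421734 -4.95825779] [-0.02464055 -0.07916692 -0.00567211] 27.945174642212436
27.34877634623344 [ 0.20550545  0.00551881 -4.76513161] 9.3667
```

View pics/lift.png

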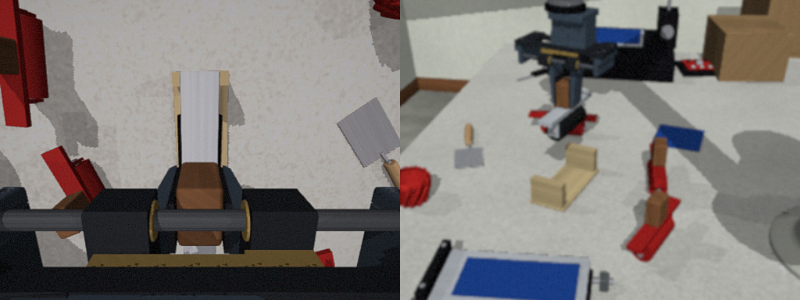

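The roller is held upright with its bar square in the jaws, the stand is empty (bar end at (201,71) in the left half). Next: check the bar's offset in the tool, then approach and press at the stop end.

Run:
```python
from h import *
c=cam("wrist");T=ctrl.current_tool_pos();R0=ctrl.current_eef_rot()
w=onz(c,np.array([[183,71],[220,71]])*1.28,T[2]-.004);print("bar end in tool",((w-T)@R0).round(4).tolist(),"expect x .086, y +-.014")
h=2.35;R=rot(h);ex=np.array([np.cos(np.radians(h)),np.sin(np.radians(h)),0]);C=np.array([.5547,.1921,0])
s=C+.094*ex
ctrl.goto(s+[0,0,.19],R)
ctrl.move_l(s+[0,0,.120],vel=.1);ctrl.sleep(.4)
f0=np.mean([(ctrl.current_contact_force(),ctrl.sleep(.02))[0] for _ in range(10)],0)
print("air",f0)
print("hit",ctrl.move_l(s+[0,0,.092],vel=.015,contact_N=3));ctrl.sleep(.2)
f=np.mean([(ctrl.current_contact_force(),ctrl.sleep(.02))[0] for _ in range(10)],0)
print(ctrl.current_tool_pos(),f-f0,ctrl.current_wrist_torque(),ctrl.current_t())
np.save("f0.npy",f0)
a=ctrl.read_camera("wrist");b=ctrl.read_camera("side")
cv2.imwrite("pics/hit.png",np.hstack([cv2.resize(a,(400,300)),cv2.resize(b[180:360,80:320],(400,300))]))
```

```text
bar end in tool [[0.0852, -0.0108, 0.004], [0.0852, 0.0148, 0.004]] expect x .086, y +-.014
air [-0.15813281 -0.01853174 -4.6551239 ]
hit True
[0.64800536 0.19589663 0.10402917] [1.23257677 0.84422225 4.7972074 ] [ 0.24115831 -0.37145215  0.01292392] 13.6667
```

View pics/hit.png

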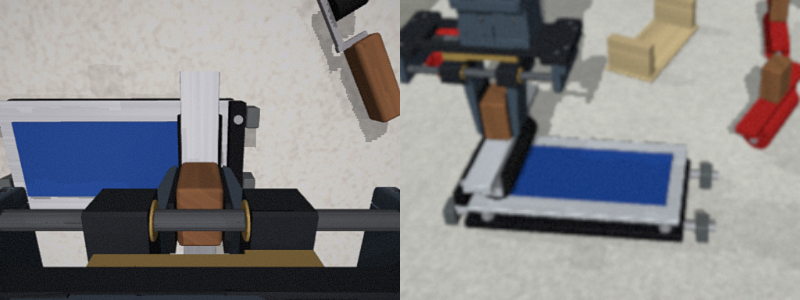

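The drum is on the bed at the stop end, square across it and just clear of the bar (gap near (240,110) in the left half). Now press to about 7.5 N and roll.

Run:
```python
from h import *
f0=np.load("f0.npy")
F=lambda:np.mean([(ctrl.current_contact_force(),ctrl.sleep(.02))[0] for _ in range(10)],0)-f0
h=2.35;ex=np.array([np.cos(np.radians(h)),np.sin(np.radians(h)),0]);C=np.array([.5547,.1921,0])
s=C+.094*ex;z=.1013
ctrl.move_l(s+[0,0,z],vel=.01);ctrl.sleep(.2)
f=F();print("press",f,ctrl.current_tool_pos())
if abs(f[2]-7.5)>.8:
    z+=np.clip((f[2]-7.5)*.001,-.003,.003);ctrl.move_l(s+[0,0,z],vel=.01);ctrl.sleep(.2);print("press2",z,F())
e=C-.094*ex
ctrl.move_l(e+[0,0,z],vel=.06);ctrl.sleep(.1)
print("end",F(),ctrl.current_tool_pos(),ctrl.current_t(),ctrl.current_grip_width()*91)
a=ctrl.read_camera("wrist");b=ctrl.read_camera("side")
cv2.imwrite("pics/end.png",np.hstack([cv2.resize(a,(400,300)),cv2.resize(b[180:360,80:320],(400,300))]))
```

```text
press [1.74108636 0.57768925 7.22208717] [0.64869525 0.19594681 0.10137808]
end [-1.7369164  -0.57567472  7.23994159] [0.46079911 0.18823072 0.10127981] 18.1083 27.72252177549864
```

View pics/end.png

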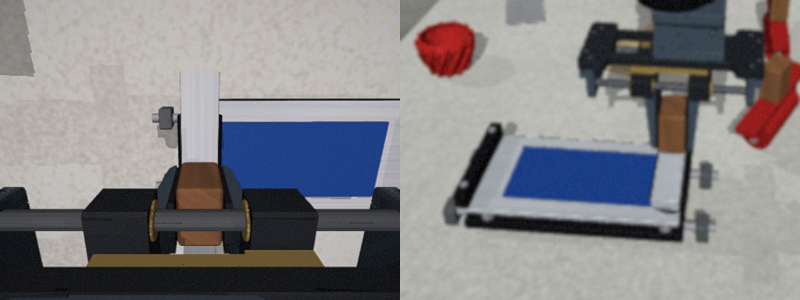

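The drum now sits just past the open end of the sheet with 7.2 N still on it. Lift and return it to the stand.

Run:
```python
from h import *
T=ctrl.current_tool_pos();ctrl.move_l([T[0],T[1],.192],vel=.1)
R=rot(-18.55);p=np.array([.5345,-.145,.072])
ctrl.goto(p+[0,0,.12],R)
ctrl.move_l(p+[0,0,.012],vel=.1);ctrl.sleep(.2)
print("hit",ctrl.move_l(p+[0,0,-.002],vel=.015,contact_N=2.5));ctrl.sleep(.1)
print(ctrl.current_tool_pos(),ctrl.current_contact_force())
if ctrl.current_tool_pos()[2]<.076:
    ctrl.command_gripper(1.0);ctrl.sleep(.2)
    ctrl.move_l(p+[0,0,.178],vel=.12,ori=None);ctrl.sleep(.3)
print(ctrl.current_t(),ctrl.current_grip_width(),ctrl.current_contact_force())
a=ctrl.read_camera("wrist");b=ctrl.read_camera("side")
cv2.imwrite("pics/done.png",np.hstack([cv2.resize(a,(400,300)),cv2.resize(b[60:300,100:420],(400,300))]))
```

```text
hit True
[ 0.53436586 -0.14495205  0.07189328] [-1.25981048  1.31711143  8.02024405]
26.0417 0.9942876267968584 [ 0.31530337 -0.0780341   0.3653075 ]
```

View pics/done.png

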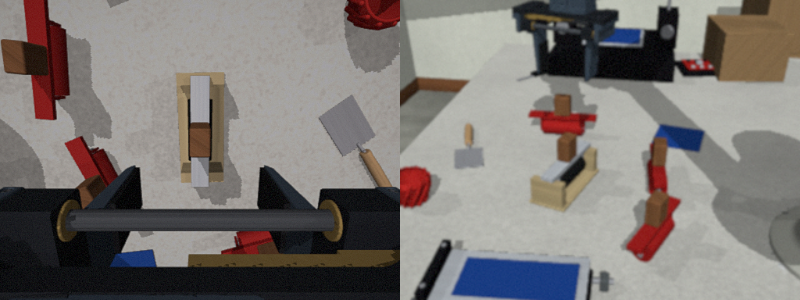

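The roller is back in its stand, upright and square (bar from (200,76) to (200,185)), and the gripper is open and clear of it.

```bash
python3 -c "
from bench import ctrl
print(ctrl.sign_off())"
```

```text
the job is handed in; nothing more can be done
None
```

I rolled the sheet from the stop-bar end to the open end in one straight run, with 7.2 N measured at both ends. The roller is back in its stand and released, and I handed the job in at about 26 s.

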